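# Lock the microfossil sieve into its bayonet collar

### The job

Pick the small steel sieve up by its handle, keep it level, and hang it in the bayonet collar of the sieve stand with its three lugs going down through the collar's three entry gaps. Then twist it gently clockwise (seen from above) until the lugs drop into the hidden locking notches, stopping there without forcing it or turning past them, and let go of it there. Leave the other things on the bench where they are.

Things in the scene. Friction and masses are not known exactly. Their poses are not given: they have to be found in the camera images.
- sieve: Loose round steel sieve, 80 mm outside diameter, 40 mm tall to the rim (the bottom 9 mm taper in to 72 mm diameter), 0.28 to 0.45 kg. Origin: centre of its underside; z up. It has three equal lugs on its wall (see point lug) and a bar handle over its top (see point handle).
- handle (a point): Middle of the sieve's straight handle bar, on the sieve's axis, 68 mm above its underside. The bar runs along the sieve's x axis: 80 mm long, 14 mm wide (along y), 12 mm tall, with 22 mm free between it and the rim.
- lug (a point): Underside of the lug on the sieve's +x side, 45.5 mm from the axis, 20 mm above the sieve's underside. Lugs are 8 mm wide, 6 mm tall and reach out to 51.5 mm from the axis; the other two are at +120 and -120 degrees about z.
- stand: Fixed sieve stand: round grey base plate 160 mm across, 10 mm thick, with a shallow catch pan and three posts that carry the collar. Origin: on the bench under the collar's axis; same yaw as the collar. Highest point 88 mm above the bench. Turning the sieve along the ledge under its own weight takes up to about 0.12 N m (more where it rubs the bore), up the slope of a notch about 0.2 N m or more.
- collar: Aluminium bayonet collar on the stand, 119 mm outside diameter, 86 mm bore, upright axis. Origin: on the axis at the level of its inner ledge, 75 mm above the bench; z up. Its roof ring lies 9 to 13 mm above the origin. The collar stands on soft mounts: pushed down it sinks about 1 mm per 2.5 N, 6 mm at most; sideways and in turning it is stiff.
- entry (a point): Middle of the entry gap in the collar's roof ring on its +x side, at the roof's top, 48.5 mm from the axis, 13 mm above the ledge. Gaps are about 15 mm wide; the other two are at +120 and -120 degrees about z; any lug suits any gap. A lug let down a gap lands on the ledge 13 mm below this point: the sieve's origin is then 20 mm below the collar's.
- ledge (a point): Same point as the collar's origin. Turned clockwise, the lugs slide on the ledge to notches 12 mm wide, 4 mm deep, 22 to 72 degrees past the gaps: hidden under the roof, not measured, to be felt. By weight or light push the sieve drops there (origin 24 mm below this). Near side of a notch square; far side a 45 degree slope: resistance rises, and turned harder the lugs climb out and past.
- echinoid: Brown domed sea-urchin fossil, 64 mm across, 30 mm tall, origin under its centre. Leave alone.
- slide_box: Dull green slide box 86 x 35 x 35 mm, origin under its centre. Leave alone.
- probe_pen: Steel probe pen lying along its x axis, 145 mm long, 10 mm thick. Leave alone.
- tooth_replica: Ridged resin mammoth tooth replica 67 x 24 x 25 mm. Leave alone.
- resin_jar: Small jar, 44 mm diameter, 60 mm tall. Leave alone.
- brush: Small brush lying flat, 150 mm long. Leave alone.
There are look-alikes about, which are no part of the job. Leave any green or turquoise look-alike of the sieve alone.

How it is judged (in metres and radians):
On the way:
1. the sieve hangs in the collar: its lugs have gone down through the entry gaps and are between roof and ledge (horizontal distance between sieve and collar below 0.0045 m and z of sieve in the frame of collar between -0.022 and -0.017 m and angle between sieve's own z axis and vertical below 0.1 rad), for 0.1 s.
At the end, for the whole second after the job is handed in: The sieve is level (within 4 degrees) and at rest in the collar, axes within 4.5 mm, with its lugs dropped into the notches: its origin at least 22.6 mm below the collar's (24 mm when fully down) (horizontal distance between sieve and collar below 0.0045 m and z of sieve in the frame of collar below -0.0226 m and angle between sieve's own z axis and vertical below 0.07 rad and linear speed of sieve below 0.02 m/s and angular speed of sieve below 0.1 rad/s); the robot touches nothing.
It fails at once if the sieve was forced: over 15 N between the sieve and the stand or its collar (contact force between sieve and stand above 15 N).
It fails at once if the sieve was tipped more than 30 degrees (angle between sieve's own z axis and vertical above 0.52 rad).
It fails at once if another thing on the bench was moved more than 20 mm (distance of any of echinoid, slide_box, probe_pen, tooth_replica, resin_jar, brush from where it was at the start of the episode above 0.02 m).
It also fails if it takes over 64 s, if anything falls off the work surface, if the arm or the gripper's body presses on something with over 40 N, if the wrist force passes 120 N, or if a joint passes its speed limit or range.

### The arm

A 6-joint arm with a two-finger parallel gripper is mounted at the origin on the work surface. World frame = base frame: x ahead of the robot, y to its left, z up, the work surface at z = 0. Lengths are in m, angles in degrees, forces in N, time in s.
With the tool pointing down it reaches from about 0.35 to 0.875 m from the base axis. Payload 4.2 kg.
Tool frame: the origin (TCP) lies on the front face of the gripper's body, between the roots of the fingers; the fingertips stand finger_overhang ahead of it and the grasp point (between the pads) lies 51 mm ahead of it (finger_overhang is the distance from the TCP to the fingertips, in m); z points along the fingers, y is the line along which they close (so a half turn about z gives the same grasp; the last joint's range is limited). The gripper opens to 87 mm and grips with 3 to 60 N. Pads are 19 mm wide; open, the fingers measure 117 mm over their backs; the gripper's body (75 mm by 190 mm) begins 51 mm behind the grasp point.
Start: joints at [-55.199, 22.042, 0.453, 0, -68.411, -14.817], TCP at [0.214, -0.587, 0.292] pointing down, gripper open.
Joint ranges: [-179.83, 179.83], [-69.29, 118.12], [-61.27, 80.66], [-181.25, 117.63], [-171.15, -9.14], [-177.46, 177.46]. Speed limits (degrees/s): [159.86, 159.86, 180, 180, 180, 180].

### API

Orientations are given as a 3x3 rotation matrix whose columns are the frame's x, y, z axes.
In Python, from station import sense, capture, camera_model, finish_job, finger_overhang gives the robot as it stands. The module is installed in compiled form; this text tells all that it offers.
- The arm moves only by the tool jog_arm, never from a script. Its argument "rows" is a list that holds one entry, the list of rows, each a list of 4 numbers: the shift along the tool's x, y, z in m, then the turn about the tool's z in rad. A call has 1 to 20 rows; each row shifts and turns the commanded pose from where the row before left it, along the tool's axes as they then stand; what a row does not reach is not made up. A row lasts 1/8 s, in which the tool goes at most 62.5 mm and 10.7 degrees, less where a joint would pass 70% of its speed; a pose out of reach is approached as far as the arm can. A call is refused whole if a number of a shift passes 0.0625 or a number of a turn 0.188, either way. A call with a gripper value outside its range is refused whole. "claw" is the opening, from 0 (shut) to 1 (fully open), set as the call begins (left out, the last holds). The fingers move at their own pace and stop on an object; the grip force is fixed at half the most. Time passes only in rows, so rows that do not move let the fingers close. It gives the time, the measured TCP pose, the force, the opening and the grip force at its end, in the units of the state.
- sense(): the state, without advancing time (a new reading comes with each control period).
- capture(name): name is "side" or "top"; returns the picture (384x512x3 uint8, red, green, blue); there is no depth.
- camera_model(name): a dict with "fovy" (degrees; the focal length in pixels is half the picture's height over the tangent of half this angle, whatever the lens; pixels are square), "cx", "cy" (the principal point, pixels), "k1" (the pictures are not rectified: a ray, as slopes to the right and down, at radius r is drawn at 1 + k1 r^2 times it, then the intrinsics apply), "eye" and "rotation" of the camera in the world. Camera axes: x right, y down, z forward; pixel columns grow to the right and rows downward; lengths in m; the calibration is good to about 2 mm. A picture is of the moment at which its call begins. camera_model takes no time and is no camera call.
- finish_job(): hands the job in; it is judged then, once.
The state is a dict: "time_s": time; "joints": joint angles; "joint_velocities": joint speeds; "effort": joint torques, N m; "tcp_pos": TCP position; "ee_rot": TCP orientation; "wrist_force": force on the tool from outside, world axes, zero at the start; "moment": the same for the moment, N m; "gripper_width": opening from 0.0 (shut) to 1.0 (fully open); "gripper_force": force on a finger pad.
Only numpy, scipy, OpenCV 4.12 (cv2) and the standard library are available. Lean on these libraries where they do the work, as an engineer would, in place of code of your own. Each camera call takes 0.05 s, during which the arm holds its last target. There are 200 camera calls.

## Working session

There is one attempt and no reset: what is moved stays moved. The work goes in short steps, Python scripts to look and compute and a tool call to move; the robot and the scene stay as the last step left them, time stands still between calls to the robot, and variables do not carry over. Pictures are saved under pics/ and viewed, at most 10 in all, crops included, and the job is handed in when it is done.

Besides the shell and the picture viewer there is one more tool, called after ">>>" as a command line: name --argument value ..., lists and objects as JSON in quotes. jog_arm: Moves the arm, as the interface text tells. Its arguments: {"type":"object","properties":{"rows":{"type":"array"},"claw":{"type":"number"}},"required":["rows"]}

```bash
mkdir -p pics; python3 - <<'E'
from station import *
import cv2
for n in("top","side"):
    cv2.imwrite(f"pics/{n}0.png",cv2.resize(capture(n)[:,:,::-1],(800,600),interpolation=cv2.INTER_CUBIC)); print(n,camera_model(n))
s=sense(); print(s, finger_overhang)
E
```

```text
top {'fovy': 57.83307107952772, 'cx': 255.71696033917706, 'cy': 192.37332484369983, 'k1': 0.026327793629101776, 'eye': array([0.38808614, 0.00349857, 1.03145223]), 'rotation': array([[ 0.01741641, -0.98857286,  0.14973433],
       [-0.9998046 , -0.01581869,  0.0118549 ],
       [-0.00935083, -0.14991154, -0.98865519]])}
side {'fovy': 53.25786686662394, 'cx': 255.47107140150337, 'cy': 189.67301416895998, 'k1': -0.01573695556221583, 'eye': array([-0.02698541,  0.56245398,  0.62027363]), 'rotation': array([[-0.6911266 , -0.41044574,  0.59487673],
       [-0.72270468,  0.38510164, -0.57392915],
       [ 0.00647878, -0.8265779 , -0.56278505]])}
{'time_s': 0.1, 'joints': array([-5.52003700e+01,  2.20852474e+01,  3.86040674e-01, -2.62651070e-02,
       -6.84098217e+01, -1.48160227e+01]), 'joint_velocities': array([-0.0129875 ,  0.00964143,  0.22334828,  0.07721325, -0.07794174,
        0.05065583]), 'effort': array([-4.02764308e-04, -3.91689456e+01,  1.87935591e+01,  4.23193753e+00,
        1.34521592e-02, -7.70806787e-05]), 'tcp_pos': array([ 0.2134717 , -0.58697585,  0.29126736]), 'ee_rot': array([[-9.39848180e-01, -3.41591651e-01, -7.35965619e-04],
       [-3.41592436e-01,  9.39846449e-01,  1.80580959e-03],
       [ 7.48451950e-05,  1.94858714e-03, -9.99998099e-01]]), 'wrist_force': array([ 0.61702142, -0.25497744,  0.1744878 ]), 'moment': array([0.07265739, 0.01841692, 0.05132259]), 'gripper_force': 0.0, 'gripper_width': 1.0009725187532188} 0.0697
```

View pics/top0.png

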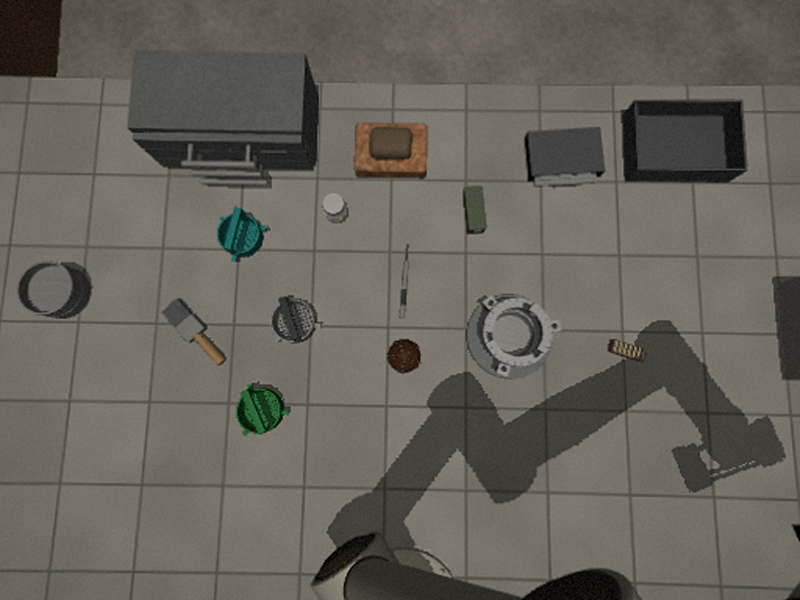

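View pics/side0.png

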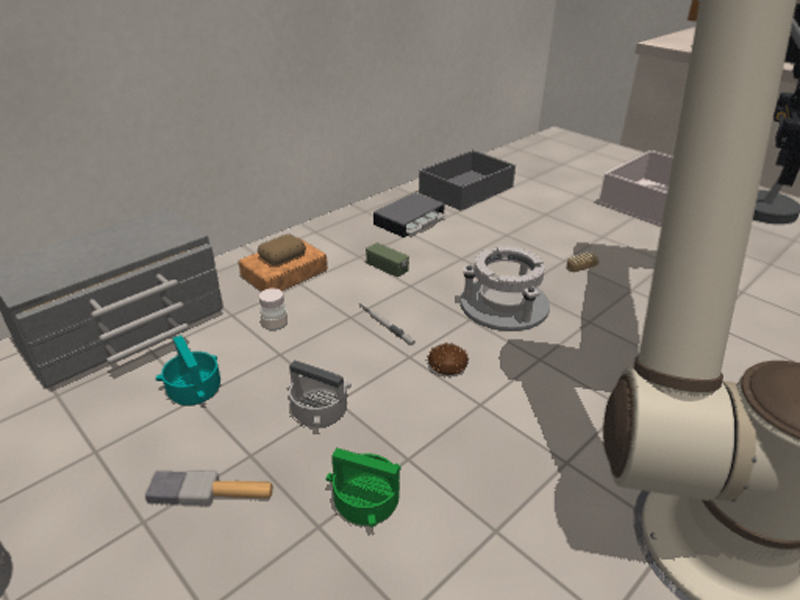

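The top view shows the steel sieve at about (294,318) and the stand at (513,332); the side view has them at (318,392) and (507,285). The teal and green sieves are the look-alikes. I'll zoom in on these two next.

```bash
cat > h.py <<'E'
import numpy as np, cv2
from station import *
def proj(n,P):
    c=camera_model(n); f=192/np.tan(np.radians(c["fovy"]/2))
    q=(np.atleast_2d(P)-c["eye"])@c["rotation"]; s=q[:,:2]/q[:,2:]
    s=s*(1+c["k1"]*(s**2).sum(1,keepdims=True)); return s*f+[c["cx"],c["cy"]]
def unproj(n,uv,z):
    c=camera_model(n); f=192/np.tan(np.radians(c["fovy"]/2))
    d=(np.array(uv,float)-[c["cx"],c["cy"]])/f; s=d.copy()
    for _ in range(20): s=d/(1+c["k1"]*(s@s))
    r=c["rotation"]@[s[0],s[1],1]; return c["eye"]+r*(z-c["eye"][2])/r[2]
def crop(im,u,v,w=60,h=45,k=400/60):
    M=np.array([[k,0,-k*(u-w/2)+k/2-.5],[0,k,-k*(v-h/2)+k/2-.5]])
    return cv2.warpAffine(im,M,(int(w*k),int(h*k)),flags=cv2.INTER_CUBIC)
E
python3 - <<'E'
from h import *
t=np.mean([capture("top")[:,:,::-1] for _ in range(3)],0).astype(np.uint8); s=np.mean([capture("side")[:,:,::-1] for _ in range(3)],0).astype(np.uint8)
cv2.imwrite("pics/t.png",t);cv2.imwrite("pics/s.png",s)
b=np.vstack([np.hstack([crop(t,189,203),crop(t,328,213,80,60,5)]),np.hstack([crop(s,204,250),crop(s,324,180,80,60,5)])])
cv2.imwrite("pics/c1.png",b)
print(unproj("top",(188.5,203),.02),unproj("top",(330,212),.088))
E
```

```text
[0.50660779 0.21216005 0.02      ] [ 0.48034433 -0.18766728  0.088     ]
```

View pics/c1.png

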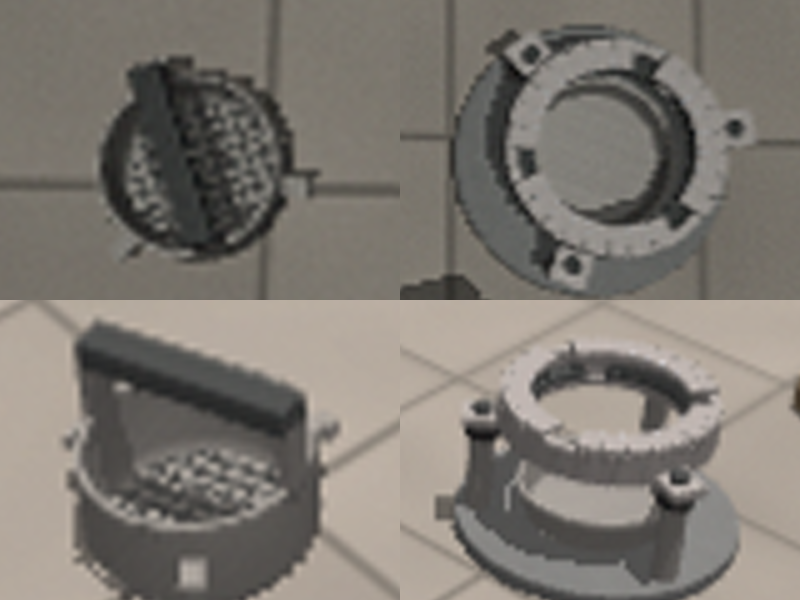

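The top-left crop shows the handle bar running from about (148,68) to (197,240), with lugs at (300,185) and (130,250). In the collar crop, the entry gaps are at about (645,65), (678,215) and (525,160). I'll fit poses to these and check them with overlays.

```bash
cat > fit.py <<'E'
from h import *
from scipy.optimize import least_squares
def nat(p,u,v,w,h,k,ox,oy):
    p=np.array(p,float)-[ox,oy]; return (p-k/2+.5)/k+[u-w/2,v-h/2]
T=(189,203,60,45,400/60,0,0);S=(204,250,60,45,400/60,0,300);TC=(328,213,80,60,5,400,0);SC=(324,180,80,60,5,400,300)
def R(a): return np.array([[np.cos(a),-np.sin(a),0],[np.sin(a),np.cos(a),0],[0,0,1]])
def pol(r,a,z): a=np.radians(a); return [r*np.cos(a),r*np.sin(a),z]
def fit(obs,g):
    def f(p):
        return np.concatenate([(proj(n,R(p[2])@np.array(P)+[p[0],p[1],0])[0]-nat(px,*C)) for n,C,P,px in obs])
    s=least_squares(f,g,x_scale=[.01,.01,.1],loss="soft_l1"); return s.x,np.round(f(s.x).reshape(-1,2),1)
def draw(im,C,n,p,lines):
    u,v,w,h,k,ox,oy=C; o=crop(im,u,v,w,h,k)
    for L in lines:
        q=proj(n,np.array(L)@R(p[2]).T+[p[0],p[1],0]); q=(q-[u-w/2,v-h/2])*k+k/2-.5
        cv2.polylines(o,[np.round(q*8).astype(np.int32)],False,(0,0,255),1,cv2.LINE_AA,3)
    return o
def sl():
    b=[[x,y,.074] for x,y in((.04,.007),(-.04,.007),(-.04,-.007),(.04,-.007),(.04,.007))]
    L=[b,[pol(.04,a,.04) for a in range(0,361,5)]]
    for a in(0,120,240):
        r=R(np.radians(a)); L.append([r@np.array(q) for q in((.0515,.004,.02),(.0515,.004,.026),(.0515,-.004,.026),(.0515,-.004,.02),(.0515,.004,.02))])
    return L
def cl():
    L=[[pol(r,a,.088) for a in range(0,361,5)] for r in(.0595,.043)]
    for a in(0,120,240):
        r=R(np.radians(a)); L.append([r@np.array(q) for q in((.043,.0075,.088),(.054,.0075,.088),(.054,-.0075,.088),(.043,-.0075,.088))])
    return L
E
cat > run1.py <<'E'
from fit import *
t=cv2.imread("pics/t.png");s=cv2.imread("pics/s.png")
e=lambda a,b:(a,b,.074)
# guess yaw: +x towards image-up end of bar
so=[("top",T,e(.04,0),(148,66)),("top",T,e(-.04,0),(197,240)),
("side",S,(0,0,.074),(190,373)),("side",S,e(.04,.007),(78,345)),("side",S,e(.04,-.007),(97,322)),("side",S,e(-.04,-.007),(303,405)),("side",S,e(-.04,.007),(285,427))]
ps,r=fit(so,[.505,.212,.2]); print(ps,np.degrees(ps[2]));print(r)
co=[("top",TC,pol(.048,a,.088),p) for a,p in((0,(647,63)),(120,(524,161)),(240,(680,216)))]+[("top",TC,(0,0,.088),(617.5,148)),("side",SC,(0,0,.088),(609,396))]
pc,r=fit(co,[.48,-.188,-.2]); print(pc,np.degrees(pc[2]));print(r)
cv2.imwrite("pics/c2.png",np.vstack([np.hstack([draw(t,T,"top",ps,sl()),draw(t,TC,"top",pc,cl())]),np.hstack([draw(s,S,"side",ps,sl()),draw(s,SC,"side",pc,cl())])]))
E
python3 run1.py
```

```text
[0.49710987 0.214765   0.3148964 ] 18.042234633724803
[[-1.1  0.5]
 [-0.8  1.8]
 [-0.1 -0.4]
 [-0.4 -0.2]
 [ 0.6 -0.5]
 [ 0.5 -1.1]
 [-0.4 -0.4]]
[ 0.48054221 -0.19024236 -0.34200908] -19.595676643004165
[[-0.4  0.3]
 [ 1.1  0. ]
 [-0.8 -0.1]
 [-0.1 -0.3]
 [ 0.3 -0.7]]
```

View pics/c2.png

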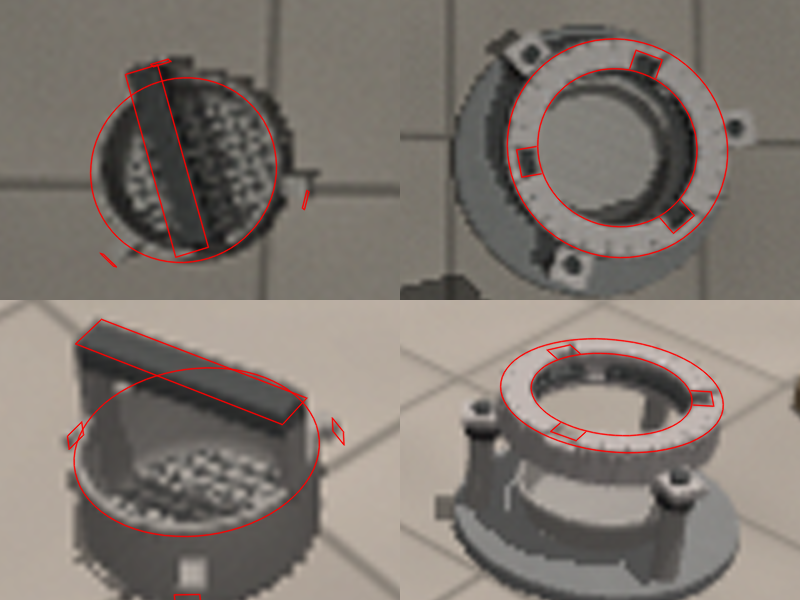

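The collar fit is very good, but the sieve's rim and lugs sit off the overlay. I'll refit with more points and a free height, and draw it over a larger crop.

```bash
cat > run2.py <<'E'
from fit import *
t=cv2.imread("pics/t.png");s=cv2.imread("pics/s.png")
e=lambda a,b:(a,b,.074)
lug=lambda a:tuple(pol(.0515,a,.023))
so=[("top",T,e(.04,.007),(130,74)),("top",T,e(.04,-.007),(160,66)),("top",T,e(-.04,-.007),(212,236)),
("top",T,(0,0,.04),(194,164)),("top",T,lug(240),(316,182)),("top",T,lug(120),(120,258)),
("side",S,e(.04,.007),(78,345)),("side",S,e(.04,-.007),(97,322)),("side",S,e(-.04,-.007),(303,405)),("side",S,e(-.04,.007),(285,427)),
("side",S,lug(120),(193,580)),("side",S,lug(0),(70,438)),("side",S,lug(240),(333,428))]
def f(p):
    a,b,c=p[3:6]; M=cv2.Rodrigues(np.array([p[4],p[5],0]))[0]@R(p[2])
    return np.concatenate([(proj(n,M@np.array(P)+[p[0],p[1],p[3]])[0]-nat(px,*C)) for n,C,P,px in so])
for mask in([1,1,1,0,0,0],[1,1,1,1,0,0],[1,1,1,1,1,1]):
    m=np.array(mask,float); g=np.array([.5,.214,.3,0,0,0])
    r=least_squares(lambda p:f(p*m),g,x_scale=[.01,.01,.1,.01,.1,.1]); p=r.x*m
    print(np.round(p,4),r.cost);print(np.round(f(p).reshape(-1,2),1).tolist())
for n,im,C in(("top",t,(189,203,80,60,10,0,0)),("side",s,(204,255,80,60,10,0,0))):
    cv2.imwrite(f"pics/d_{n}.png",crop(im,*C[:5]))
E
python3 run2.py
```

```text
[0.4988 0.2133 0.35   0.     0.     0.    ] 11.45668176255659
[[-0.7, -0.4], [-0.4, -0.8], [0.4, 0.8], [-1.1, 0.2], [-1.0, 1.5], [-0.8, 0.1], [-0.6, -0.5], [0.2, -0.8], [0.8, -2.2], [0.0, -1.5], [0.1, 2.3], [0.4, -0.6], [0.3, -0.7]]
[ 0.5004  0.2126  0.3502 -0.0034  0.      0.    ] 8.643269648776077
[[-0.1, -0.7], [0.2, -1.1], [0.9, 0.3], [-0.6, -0.2], [-0.5, 1.0], [-0.3, -0.4], [-0.6, 0.2], [0.2, -0.1], [0.6, -1.6], [-0.1, -0.9], [0.0, 2.9], [0.4, -0.0], [0.2, -0.1]]Traceback (most recent call last):
  File "run2.py", line 14, in <module>
    r=least_squares(lambda p:f(p*m),g,x_scale=[.01,.01,.1,.01,.1,.1]); p=r.x*m
    return func(*args, **kwargs)
    result = trf(vector_fun.fun, vector_fun.jac, x0, f0, J0, lb, ub, ftol, xtol,
                 gtol, max_nfev, x_scale, loss_function, tr_solver,
                 tr_options.copy(), verbose, callback=callback_wrapped)
    return trf_no_bounds(
        fun, jac, x0, f0, J0, ftol, xtol, gtol, max_nfev, x_scale,
        loss_function, tr_solver, tr_options, verbose, callback=callback)
    J = jac(x)
    self._update_jac()
    ~~~~~~~~~~~~
[... 796 characters left out ...]
^^^^^^^^^^^^^^^^^^^^^^^^^^
    return np.atleast_1d(self.fun(x))
                         ~~~~~~~~^^^
    return self.f(x, *self.args, **self.kwargs)
           ~~~~~~^^^^^^^^^^^^^^^^^^^^^^^^^^^^^^
  File "run2.py", line 14, in <lambda>
    r=least_squares(lambda p:f(p*m),g,x_scale=[.01,.01,.1,.01,.1,.1]); p=r.x*m
                             ~^^^^^
  File "run2.py", line 11, in f
    return np.concatenate([(proj(n,M@np.array(P)+[p[0],p[1],p[3]])[0]-nat(px,*C)) for n,C,P,px in so])
                            ~~~~^^^^^^^^^^^^^^^^^^^^^^^^^^^^^^^^^^
  File "h.py", line 4, in proj
    c=camera_model(n); f=192/np.tan(np.radians(c["fovy"]/2))
ValueError: time passes only in moves, steps and waits
```

```bash
sed -i 's/^def proj/CM={n:camera_model(n) for n in("top","side")}\ndef proj/; s/c=camera_model(n)/c=CM[n]/' h.py
sed -i 's/^for mask/if 1:\n  for n,im,C in(("top",t,(189,203,80,60,10,0,0)),("side",s,(204,255,80,60,10,0,0))): cv2.imwrite(f"pics\/d_{n}.png",crop(im,*C[:5]))\nfor mask/' run2.py; python3 run2.py
```

```text
[0.4988 0.2133 0.35   0.     0.     0.    ] 11.45668176255659
[[-0.7, -0.4], [-0.4, -0.8], [0.4, 0.8], [-1.1, 0.2], [-1.0, 1.5], [-0.8, 0.1], [-0.6, -0.5], [0.2, -0.8], [0.8, -2.2], [0.0, -1.5], [0.1, 2.3], [0.4, -0.6], [0.3, -0.7]]
[ 0.5004  0.2126  0.3502 -0.0034  0.      0.    ] 8.643269648776077
[[-0.1, -0.7], [0.2, -1.1], [0.9, 0.3], [-0.6, -0.2], [-0.5, 1.0], [-0.3, -0.4], [-0.6, 0.2], [0.2, -0.1], [0.6, -1.6], [-0.1, -0.9], [0.0, 2.9], [0.4, -0.0], [0.2, -0.1]]
[ 0.5016  0.2123  0.3524 -0.0033 -0.0055 -0.0235] 8.130861388729903
[[-0.3, -0.6], [0.0, -1.0], [1.0, 0.5], [-0.6, -0.3], [-0.4, 0.8], [-0.1, -0.5], [-0.6, 0.1], [0.3, -0.3], [0.8, -1.2], [0.1, -0.4], [-0.0, 3.0], [0.2, -0.5], [0.0, -0.3]]
```

View pics/d_side.png

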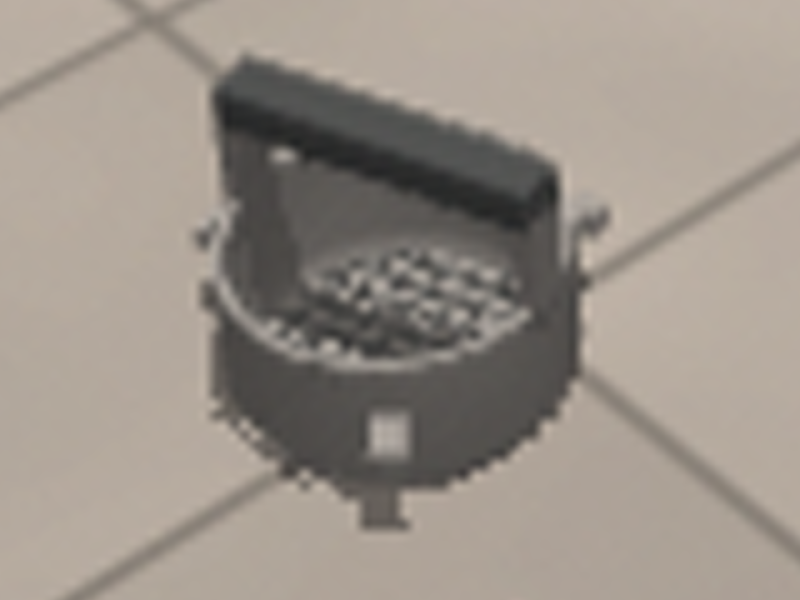

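View pics/d_top.png

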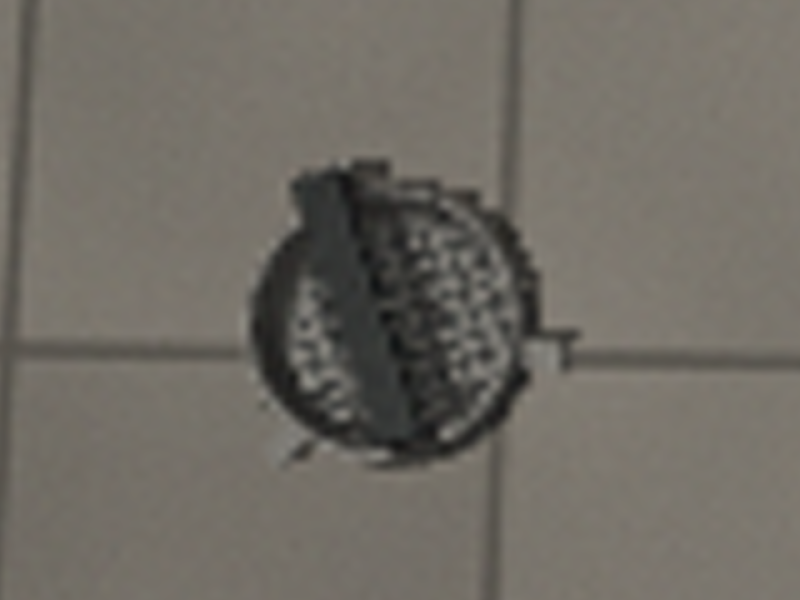

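The large side crop shows the lug's lit top face at (390,433). The bar's top face has corners near (215,92), (248,58), (558,165) and (530,200). In the top crop the bar is centred at about (365,309), running from (328,172) to (402,445), and the rim is centred at (390,322). The earlier lug pixel readings partly picked up shadows, so I'll refit without them.

```bash
cat > run3.py <<'E'
from fit import *
t=cv2.imread("pics/t.png");s=cv2.imread("pics/s.png")
T=(189,203,80,60,10,0,0);S=(204,255,80,60,10,0,0)
e=lambda a,b:(a,b,.074)
to=[("top",T,e(.04,0),(328,174)),("top",T,e(-.04,0),(402,443)),("top",T,(0,0,.04),(390,322))]
so=[("side",S,e(.04,.007),(215,92)),("side",S,e(.04,-.007),(248,58)),("side",S,e(-.04,-.007),(558,165)),("side",S,e(-.04,.007),(530,200)),("side",S,pol(.0457,120,.026),(390,433))]
for o in(to,so,to+so):
    p,r=fit(o,[.5,.213,.3]); print(np.round(p,4),np.degrees(p[2]),r.tolist())
a=draw(t,T,"top",p,sl());b=draw(s,S,"side",p,sl())
cv2.imwrite("pics/c3.png",np.hstack([a[100:500,200:600],b[30:530,150:650][:400]]) if 0 else np.hstack([a[100:550,200:600],b[40:490,190:590]]))
E
python3 run3.py
```

```text
[0.4992 0.2106 0.3128] 17.921636985427742 [[-0.1, -0.2], [0.1, 0.3], [-0.0, -0.0]]
[0.4983 0.2137 0.3517] 20.153358981164512 [[-0.4, -0.2], [-0.0, -0.6], [0.5, -0.3], [-0.1, 0.2], [0.1, 0.8]]
[0.499  0.2126 0.3416] 19.57388411832913 [[-1.2, -0.0], [-0.3, 0.2], [-0.7, 0.1], [-0.1, -0.7], [0.3, -1.0], [0.6, -0.6], [-0.1, -0.1], [0.1, 0.3]]
```

View pics/c3.png

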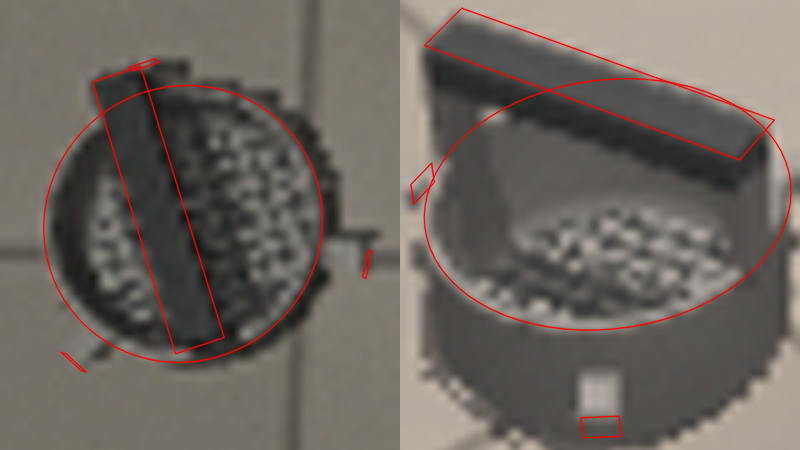

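The fit gives the sieve at (0.499, 0.2125) with a yaw of about 19°, and the collar at (0.4805, -0.190) with a yaw of about -19.6°. I'll move above the handle.

>>> jog_arm --rows '[[[-0.0318,0.0385,0,0],[-0.0318,0.0385,0,0],[-0.0318,0.0385,0,0],[-0.0318,0.0385,0,0],[-0.0318,0.0385,0,0],[-0.0318,0.0385,0,0],[-0.0318,0.0385,0,0],[-0.0318,0.0385,0,0],[-0.0318,0.0385,0,0],[-0.0318,0.0385,0,0],[-0.0318,0.0385,0,0],[-0.0318,0.0385,0,0],[-0.0318,0.0385,0,0],[-0.0318,0.0385,0,0],[-0.0318,0.0385,0,0],[-0.0318,0.0385,0,0],[-0.0318,0.0385,0,0],[0,0,0,0],[0,0,0,0]]]' --claw 1

```text
time_s: 2.78
tcp_pos: [0.4976, 0.2123, 0.292]
ee_rot: [[-0.94, -0.342, -0.001], [-0.342, 0.94, -0.001], [0.001, -0.0, -1.0]]
wrist_force: [-0.1, 0.3, 0.2]
gripper_width: 0.998
gripper_force: 0.0
```

>>> jog_arm --rows '[[[-0.0013,0,0.03,0.017],[0,0,0.03,0],[0,0,0.03,0],[0,0,0.03,0],[0,0,0.025,0],[0,0,0.018,0],[0,0,0.01,0],[0,0,0,0],[0,0,0,0]]]'

```text
time_s: 3.9
tcp_pos: [0.4996, 0.213, 0.1202]
ee_rot: [[-0.946, -0.326, 0.001], [-0.326, 0.946, 0.001], [-0.002, 0.0, -1.0]]
wrist_force: [0.8, 0.3, -0.0]
gripper_width: 0.997
gripper_force: 0.0
```

>>> jog_arm --rows '[[[0,0,0,0],[0,0,0,0],[0,0,0,0],[0,0,0,0],[0,0,0,0],[0,0,0,0],[0,0,0,0],[0,0,0,0],[0,0,0,0],[0,0,0,0]]]' --claw 0

```text
time_s: 5.15
tcp_pos: [0.4992, 0.2132, 0.1192]
ee_rot: [[-0.945, -0.326, 0.0], [-0.326, 0.945, 0.0], [-0.0, 0.0, -1.0]]
wrist_force: [-0.2, 1.6, -0.7]
gripper_width: 0.16
gripper_force: 29.9
```

>>> jog_arm --rows '[[[0,0,-0.01,0],[0,0,-0.02,0],[0,0,-0.03,0],[0,0,-0.03,0],[0,0,-0.03,0],[0.006,-0.015,0,0],[0.0125,-0.0312,0,0],[0.0125,-0.0312,0,0],[0.0125,-0.0312,0,0],[0.0125,-0.0312,0,0],[0.0125,-0.0312,0,0],[0.0125,-0.0312,0,0],[0.0125,-0.0312,0,0],[0.0125,-0.0312,0,0],[0.0125,-0.0312,0,0],[0.0125,-0.0312,0,0],[0.0125,-0.0312,0,0],[0.006,-0.0164,0,0],[0,0,0,0]]]'

```text
time_s: 7.52
tcp_pos: [0.4787, -0.191, 0.238]
ee_rot: [[-0.946, -0.323, -0.003], [-0.323, 0.946, 0.001], [0.002, 0.001, -1.0]]
wrist_force: [0.9, -0.1, -3.1]
gripper_width: 0.155
gripper_force: 29.9
```

>>> jog_arm --rows '[[[0,0,0,0.06],[0,0,0,0.11],[0,0,0,0.11],[0,0,0,0.11],[0,0,0,0.11],[0,0,0,0.11],[0,0,0,0.064],[0,0,0,0],[0,0,0,0],[0,0,0,0]]]'

```text
time_s: 8.78
tcp_pos: [0.4798, -0.1897, 0.2391]
ee_rot: [[-0.942, 0.335, -0.0], [0.335, 0.942, 0.0], [0.0, 0.0, -1.0]]
wrist_force: [0.5, -0.5, -4.6]
gripper_width: 0.158
gripper_force: 29.9
```

```bash
cat > look.py <<'E'
from fit import *
import sys
s0=sense(); x=s0["ee_rot"][:,0]; p=s0["tcp_pos"]; print(s0["joints"],p,np.degrees(np.arctan2(-x[1],-x[0])),s0["wrist_force"],s0["moment"])
t=np.mean([capture("top")[:,:,::-1] for _ in range(2)],0).astype(np.uint8);s=np.mean([capture("side")[:,:,::-1] for _ in range(2)],0).astype(np.uint8)
cv2.imwrite("pics/t2.png",t);cv2.imwrite("pics/s2.png",s)
pc=[.4805,-.1902,-.342]
dz=p[2]-.119; q=[p[0],p[1],np.arctan2(-x[1],-x[0])]
L=[np.array(l)+[0,0,dz] for l in sl()]
cu,cv=proj("side",[p[0],p[1],.04+dz/2+.03])[0]
S2=(cu,cv,80,60,10,0,0); o=draw(s,S2,"side",q,L)
o2=draw(s,S2,"side",pc,cl()); m=(o2!=crop(s,*S2[:5])).any(2); o[m]=o2[m]
cv2.imwrite(sys.argv[1],o)
E
python3 look.py pics/l1.png
```

```text
[-3.53447932e+00  1.42012267e+01 -1.92177361e+01 -6.87640065e-03
 -5.65935056e+01 -1.06023561e+02] [ 0.47980251 -0.18971658  0.2391494 ] -19.561826611577743 [ 0.45116089 -0.49683658 -4.59348938] [-0.06244785 -0.02529981 -0.01049012]
```

View pics/l1.png

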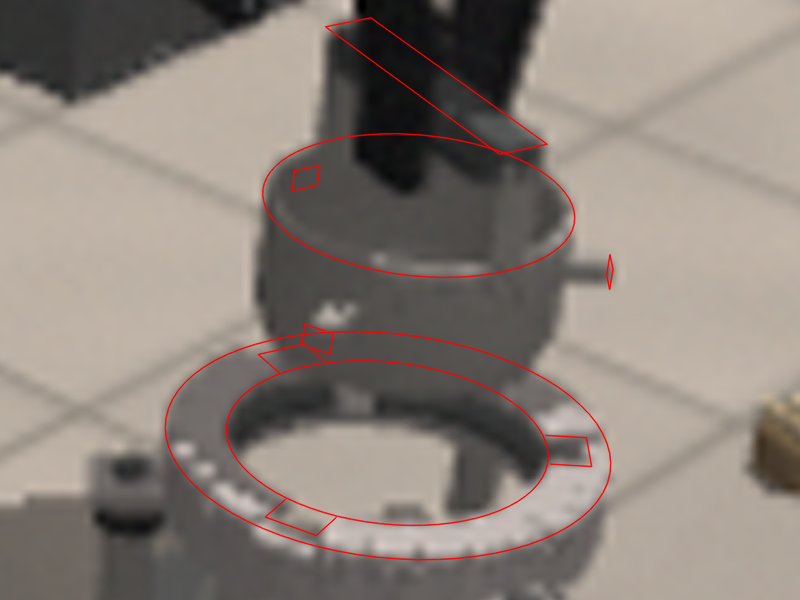

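The overlay shows the sieve held level and about where the TCP says it is, with the right lug tip at (610,270) and the collar gaps at (570,450), (300,520) and (290,355). Joint 6 is at -106°, so I'll turn 120° counterclockwise to an equivalent gap to leave room for the clockwise twist.

>>> jog_arm --rows '[[[0,0,0,-0.0945],[0,0,0,-0.18],[0,0,0,-0.18],[0,0,0,-0.18],[0,0,0,-0.18],[0,0,0,-0.18],[0,0,0,-0.18],[0,0,0,-0.18],[0,0,0,-0.18],[0,0,0,-0.18],[0,0,0,-0.18],[0,0,0,-0.12],[0,0,0,-0.08],[0.0006,-0.0006,0,0],[0,0,0,0],[0,0,0,0]]]'

```text
time_s: 10.98
tcp_pos: [0.4806, -0.1904, 0.2392]
ee_rot: [[0.18, -0.984, -0.0], [-0.984, -0.18, 0.0], [-0.0, 0.0, -1.0]]
wrist_force: [0.0, 0.3, -2.4]
gripper_width: 0.158
gripper_force: 29.9
```

>>> jog_arm --rows '[[[0,0,0.015,0],[0,0,0.015,0],[0,0,0.01,0],[0,0,0.006,0],[0,0,0.004,0],[0,0,0,0],[0,0,0,0],[0,0,0,0]]]'

```text
time_s: 11.98
tcp_pos: [0.4808, -0.1904, 0.1896]
ee_rot: [[0.181, -0.984, 0.001], [-0.984, -0.181, -0.0], [0.0, -0.001, -1.0]]
wrist_force: [0.2, -0.3, -3.1]
gripper_width: 0.157
gripper_force: 29.9
```

```bash
python3 look.py pics/l2.png
```

```text
[-3.60463588e+00  1.75119584e+01 -2.28099467e+01  1.19003089e-03
 -4.96294971e+01  1.40047369e+01] [ 0.48075332 -0.19040601  0.18962096] 100.4008662824955 [ 0.18601352 -0.25195932 -3.12961342] [ 0.00319535  0.06667407 -0.04017448]
```

View pics/l2.png

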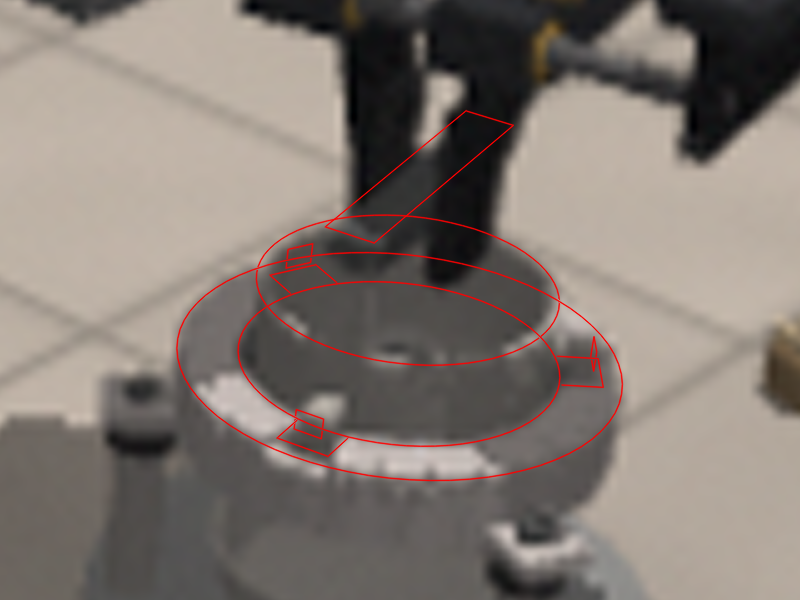

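The lugs sit over the gaps: the front lug is at about (310,425) above the gap at (312,440), and the right lug lines up with its gap. I'll lower in small steps and watch the force.

>>> jog_arm --rows '[[[0,0,0.001,0],[0,0,0.001,0],[0,0,0.001,0],[0,0,0.001,0],[0,0,0.001,0],[0,0,0,0],[0,0,0,0]]]'

```text
time_s: 13.05
tcp_pos: [0.4806, -0.1904, 0.1843]
ee_rot: [[0.181, -0.984, 0.0], [-0.984, -0.181, -0.0], [0.0, -0.0, -1.0]]
wrist_force: [0.1, -0.1, -3.5]
gripper_width: 0.156
gripper_force: 29.9
```

```bash
cat > st.py <<'E'
from station import *
import numpy as np
s=sense();x=s["ee_rot"][:,0]
print(round(s["time_s"],2),s["tcp_pos"].round(4),np.degrees(np.arctan2(-x[1],-x[0])).round(2),s["wrist_force"].round(2),s["moment"].round(3),s["joints"][5].round(1))
E
python3 st.py
```

```text
13.05 [ 0.4806 -0.1904  0.1843] 100.4 [ 0.08 -0.11 -3.52] [-0.032  0.133 -0.056] 14.0
```

>>> jog_arm --rows '[[[0,0,0.0015,0],[0,0,0.0015,0],[0,0,0.0015,0],[0,0,0.0015,0],[0,0,0.001,0],[0,0,0.001,0],[0,0,0,0],[0,0,0,0]]]'

```text
time_s: 14.05
tcp_pos: [0.4806, -0.1904, 0.1763]
ee_rot: [[0.18, -0.984, 0.0], [-0.984, -0.18, -0.0], [0.0, -0.0, -1.0]]
wrist_force: [0.3, 0.1, -2.7]
gripper_width: 0.16
gripper_force: 29.9
```

>>> jog_arm --rows '[[[0,0,0.001,0],[0,0,0.0007,0],[0,0,0,0],[0,0,0,0],[0,0,0,0]]]'

```text
time_s: 14.68
tcp_pos: [0.4806, -0.1904, 0.1746]
ee_rot: [[0.181, -0.984, 0.0], [-0.984, -0.181, 0.0], [0.0, -0.0, -1.0]]
wrist_force: [-0.3, -0.1, -3.9]
gripper_width: 0.155
gripper_force: 29.9
```

```bash
python3 st.py
```

```text
14.68 [ 0.4806 -0.1904  0.1746] 100.4 [-0.3  -0.09 -3.88] [0.037 0.163 0.015] 14.0
```

>>> jog_arm --rows '[[[0,0,0.001,0],[0,0,0.0006,0],[0,0,0.0006,0],[0,0,0,0],[0,0,0,0],[0,0,0,0]]]'

```text
time_s: 15.42
tcp_pos: [0.4806, -0.1905, 0.1725]
ee_rot: [[0.181, -0.984, 0.0], [-0.984, -0.181, -0.0], [0.0, -0.0, -1.0]]
wrist_force: [-2.1, -1.0, 1.9]
gripper_width: 0.161
gripper_force: 29.9
```

```bash
python3 st.py
```

```text
15.43 [ 0.4806 -0.1905  0.1725] 100.4 [-2.11 -1.02  1.94] [ 0.045  0.514 -0.066] 14.0
```

>>> jog_arm --rows '[[[0,0,-0.0006,0],[0,0,0,0.03],[0,0,0,0.03],[0,0,0,0.03],[0,0,0,0.03],[0,0,0,0.03],[0,0,0,0.03],[0,0,0,0.03],[0,0,0,0.03],[0,0,0,0.03],[0,0,0,0],[0,0,0,0]]]'

```text
time_s: 16.92
tcp_pos: [0.4806, -0.1904, 0.173]
ee_rot: [[-0.089, -0.996, 0.0], [-0.996, 0.089, 0.0], [-0.0, -0.0, -1.0]]
wrist_force: [0.1, 0.7, 0.6]
gripper_width: 0.157
gripper_force: 29.9
```

```bash
python3 st.py
```

```text
16.93 [ 0.4806 -0.1904  0.173 ] 84.92 [0.11 0.66 0.65] [0.114 0.134 0.002] -1.5
```

>>> jog_arm --rows '[[[0,0,0,0.025],[0,0,0,0.025],[0,0,0,0.025],[0,0,0,0],[0,0,0,0]]]'

```text
time_s: 17.55
tcp_pos: [0.4806, -0.1904, 0.1729]
ee_rot: [[-0.163, -0.987, -0.0], [-0.987, 0.163, 0.0], [-0.0, 0.0, -1.0]]
wrist_force: [-0.9, -0.2, 1.1]
gripper_width: 0.156
gripper_force: 29.9
```

>>> jog_arm --rows '[[[0,0,0,0.025],[0,0,0,0.025],[0,0,0,0],[0,0,0,0]]]'

```text
time_s: 18.05
tcp_pos: [0.4803, -0.1905, 0.1728]
ee_rot: [[-0.212, -0.977, -0.001], [-0.977, 0.212, 0.0], [0.0, 0.001, -1.0]]
wrist_force: [-0.3, -0.9, -0.5]
gripper_width: 0.153
gripper_force: 29.9
```

```bash
python3 st.py
```

```text
18.05 [ 0.4803 -0.1905  0.1728] 77.76 [-0.3  -0.89 -0.49] [-0.053  0.42   0.125] -8.6
```

Turned 22.6° so far and still riding on the ledge. I'll continue in 2–3° steps.

>>> jog_arm --rows '[[[0,0,0,0.025],[0,0,0,0.02],[0,0,0,0],[0,0,0,0]]]'

```text
time_s: 18.55
tcp_pos: [0.4807, -0.1903, 0.1728]
ee_rot: [[-0.256, -0.967, 0.0], [-0.967, 0.256, 0.0], [-0.0, -0.0, -1.0]]
wrist_force: [0.2, 0.3, -2.7]
gripper_width: 0.159
gripper_force: 29.9
```

>>> jog_arm --rows '[[[0,0,0,0.025],[0,0,0,0.02],[0,0,0,0],[0,0,0,0]]]'

```text
time_s: 19.05
tcp_pos: [0.4806, -0.1904, 0.173]
ee_rot: [[-0.299, -0.954, 0.0], [-0.954, 0.299, 0.0], [-0.0, -0.0, -1.0]]
wrist_force: [-0.2, -0.9, -4.1]
gripper_width: 0.154
gripper_force: 29.9
```

```bash
python3 st.py
```

```text
19.05 [ 0.4806 -0.1904  0.173 ] 72.61 [-0.16 -0.89 -4.11] [0.05  0.056 0.019] -13.8
```

The load has come off (fz -4.1), so the lugs should be over the notches. I'll lower gently to check.

>>> jog_arm --rows '[[[0,0,0.0005,0],[0,0,0.0005,0],[0,0,0.0005,0],[0,0,0,0],[0,0,0,0]]]'

```text
time_s: 19.68
tcp_pos: [0.4806, -0.1904, 0.1715]
ee_rot: [[-0.299, -0.954, 0.0], [-0.954, 0.299, -0.0], [0.0, -0.0, -1.0]]
wrist_force: [0.4, -0.7, -2.4]
gripper_width: 0.159
gripper_force: 29.9
```

```bash
python3 st.py
```

```text
19.68 [ 0.4806 -0.1904  0.1715] 72.61 [ 0.37 -0.74 -2.4 ] [-0.017  0.044  0.006] -13.8
```

>>> jog_arm --rows '[[[0,0,0.0005,0],[0,0,0.0004,0],[0,0,0.0004,0],[0,0,0,0],[0,0,0,0]]]'

```text
time_s: 20.3
tcp_pos: [0.4808, -0.1904, 0.1703]
ee_rot: [[-0.299, -0.954, 0.001], [-0.954, 0.299, -0.0], [-0.0, -0.001, -1.0]]
wrist_force: [-0.1, 0.4, -0.3]
gripper_width: 0.151
gripper_force: 29.9
```

>>> jog_arm --rows '[[[0,0,0.0005,0],[0,0,0.0005,0],[0,0,0,0],[0,0,0,0]]]'

```text
time_s: 20.8
tcp_pos: [0.4808, -0.1904, 0.1694]
ee_rot: [[-0.299, -0.954, 0.001], [-0.954, 0.299, -0.0], [-0.0, -0.001, -1.0]]
wrist_force: [1.2, 1.1, 1.5]
gripper_width: 0.158
gripper_force: 29.9
```

```bash
python3 st.py
```

```text
20.8 [ 0.4808 -0.1904  0.1694] 72.62 [1.19 1.05 1.51] [ 0.103 -0.004  0.074] -13.8
```

The depth is about 3 mm, which suggests the lugs are just touching the far slope. I'll back off about 1.3° counterclockwise.

>>> jog_arm --rows '[[[0,0,0,-0.012],[0,0,0,-0.011],[0,0,0,0],[0,0,0,0],[0,0,0,0]]]'

```text
time_s: 21.42
tcp_pos: [0.4807, -0.1905, 0.1692]
ee_rot: [[-0.277, -0.961, 0.0], [-0.961, 0.277, -0.0], [0.0, -0.0, -1.0]]
wrist_force: [2.0, -0.4, -0.0]
gripper_width: 0.156
gripper_force: 29.9
```

```bash
python3 st.py
```

```text
21.43 [ 0.4807 -0.1905  0.1692] 73.93 [ 2.02 -0.44 -0.03] [-0.27  -0.325 -0.049] -12.5
```

The sieve is now fully down, about 4.1 mm below the ledge contact height. I'll ease the preload, then release and retreat.

>>> jog_arm --rows '[[[0,0,-0.0005,0],[0,0,-0.0005,0],[0,0,0,0],[0,0,0,0]]]'

```text
time_s: 21.92
tcp_pos: [0.4806, -0.1903, 0.17]
ee_rot: [[-0.277, -0.961, -0.0], [-0.961, 0.277, 0.0], [-0.0, 0.0, -1.0]]
wrist_force: [1.6, -1.6, -1.5]
gripper_width: 0.153
gripper_force: 29.9
```

>>> jog_arm --rows '[[[0,0,0,0],[0,0,0,0],[0,0,0,0],[0,0,0,0],[0,0,0,0],[0,0,0,0],[0,0,0,0],[0,0,0,0]]]' --claw 1

```text
time_s: 22.92
tcp_pos: [0.4806, -0.1904, 0.1701]
ee_rot: [[-0.277, -0.961, -0.0], [-0.961, 0.277, 0.0], [-0.0, 0.0, -1.0]]
wrist_force: [0.2, -0.2, -0.1]
gripper_width: 0.957
gripper_force: 0.0
```

>>> jog_arm --rows '[[[0,0,-0.01,0],[0,0,-0.02,0],[0,0,-0.03,0],[0,0,-0.04,0],[0,0,-0.04,0],[0,0.05,0,0],[0,0.05,0,0],[0,0.05,0,0],[0,0,0,0],[0,0,0,0]]]'

```text
time_s: 24.18
tcp_pos: [0.337, -0.149, 0.3112]
ee_rot: [[-0.276, -0.961, 0.003], [-0.961, 0.276, -0.0], [-0.0, -0.003, -1.0]]
wrist_force: [-0.0, 0.2, -0.5]
gripper_width: 1.0
gripper_force: 0.0
```

```bash
python3 st.py; cat > v.py <<'E'
from fit import *
t=capture("top")[:,:,::-1].copy(); s=capture("side")[:,:,::-1].copy(); pc=[.4807,-.1904]
q=[*pc,np.radians(73.9)]; L=[np.array(l)+[0,0,.051] for l in sl()]
TC=(326,211,50,60,8,0,0);SC=(324,172,50,60,8,0,0)
cv2.imwrite("pics/end.png",np.hstack([draw(t,TC,"top",q,L),draw(s,SC,"side",q,L)]))
E
python3 v.py
```

```text
24.18 [ 0.337  -0.149   0.3112] 73.95 [-0.    0.23 -0.48] [-0.011  0.007  0.005] -17.9
```

View pics/end.png

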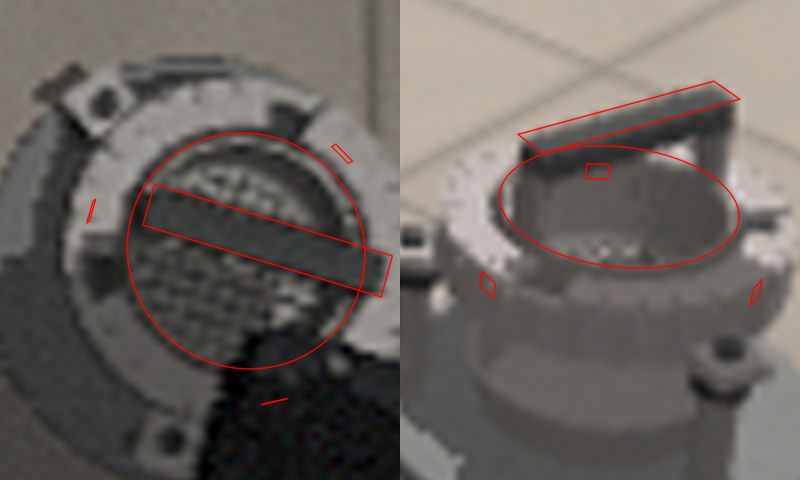

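The side overlay, drawn for the fully dropped pose, matches the handle bar from (520,135) to (735,95) and the rim to within about 1 mm. The sieve is level, its lugs are in the notches, and the arm is clear.

```bash
python3 -c "
from station import *
print(finish_job())"
```

```text
the job is handed in; nothing more can be done
None
```

The steel sieve is hanging in the collar with its lugs dropped into the notches about 26° past the gaps; I let it go there and handed the job in, but the hand-in returned no verdict.

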